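Find the loose bolt and hold its cap open

ROBOT

A 6-joint arm with a two-finger parallel gripper is mounted at the origin on the work surface; the furniture and walls round the work are solid. World frame = base frame: x ahead of the robot, y to its left, z up, the work surface at z = 0. Lengths are in m, angles in rad, forces in N, time in s.
With the tool pointing down it reaches from about 0.375 to 0.9 m from the base axis. Payload 3.1 kg.
Tool frame: the origin (TCP) lies between the finger pads; the fingertips stand 25 mm ahead of it and the grasp point (between the pads) lies 6 mm ahead of it; x points along the fingers, y is the direction in which the jaws open and shut, and the axes are right-handed (so a half turn about x gives the same grasp; the last joint's range is limited). The gripper opens to 85 mm and grips with 20 to 120 N. Pads are 22 mm wide; open, the fingers measure 114 mm over their backs; the gripper's body (76 mm by 85 mm) begins 54 mm behind the grasp point. The pads swing forward as they close: fully open they stand 13 mm farther back than shut.
Start: joints at [0.943, 0.527, 1.433, -0, 1.181, -0.178], TCP at [0.272, 0.563, 0.256] pointing down, gripper open.
Joint ranges: [-3.08, 3.08], [-0.75, 2.2], [0.22, 2.44], [-1.43, 4.57], [0, 2.65], [-2.85, 2.85]. Speed limits (rad/s): [2.79, 2.79, 3.14, 3.14, 3.14, 3.14].

INTERFACE

Orientations are given as a unit quaternion [x, y, z, w].
In Python, from station import manip, viewer, workorder gives the robot as it stands.
- The arm moves only by the shell command python3 -m crank 'ROWS' [FORCE]. ROWS is JSON, one flat list of numbers, 5 for each row, row after row: the opening, from 0 (shut) to 1 (fully open), then the shift along the world's x, y, z in mm, then the turn about the world's z in rad. A call has 1 to 10 rows; each row is the pose to reach, as a shift and turn from the pose commanded when the call began; what a row does not reach only later rows make up. A row lasts 1/8 s, in which the tool goes at most 62.5 mm and 10.7 degrees, less where a joint would pass 70% of its speed; a pose out of reach is approached as far as the arm can. A call with a gripper value outside its range is refused whole. The fingers move at their own pace and stop on an object; FORCE is the grip in N (left out, the last holds). Time passes only in rows, so rows that repeat a pose let the fingers close. It gives the time, the measured TCP pose, the force and the opening at its end, in the units of the state.
- manip.sense(): the state, without advancing time (a new reading comes with each control period).
- viewer.snapshot(name): name is "scene" or "top" or "wrist"; returns a dict with "img" (480x640x3 uint8, red, green, blue), "range_z" (480x640 float32, m along the optical axis (not along the pixel's ray), 0 where there is no reading), "fx", "fy", "cx", "cy" (pixels), "k1" (the pictures are not rectified: a ray, as slopes to the right and down, at radius r is drawn at 1 + k1 r^2 times it, then the intrinsics apply), "origin" and "attitude" of the camera in the world. Camera axes: x right, y down, z forward; pixel columns grow to the right and rows downward; lengths in m; the calibration is good to about 2 mm. A picture is of the moment at which its call begins.
- workorder.sign_off(): hands the job in, once; it reports no verdict.
The state is a dict: "t": time; "q": joint angles; "qd": joint speeds; "tau": joint torques, N m; "tcp_pos": TCP position; "tool_rot": TCP orientation; "force": force on the tool from outside, world axes, zero at the start; "ft_torque": the same for the moment, N m; "finger_gap": opening from 0.0 (shut) to 1.0 (fully open).
Only numpy, scipy, OpenCV 4.12 (cv2) and the standard library are available. Lean on these libraries where they do the work, as an engineer would, in place of code of your own. Each camera call takes 0.05 s, during which the arm holds its last target.

TASK

One of the three bolts in the grey block with yellow caps has worked loose: tap the bolt heads lightly from above until you find the one that drops under the tap. Then lift the yellow hinged cap right behind that bolt by its black ball knob to well over half way open, and finish while still holding it up there with the gripper. Keep the other two caps shut and leave the things lying round about where they are.

Things in the scene. Friction and masses are not known exactly. Their poses are not given: they have to be found in the camera images.
- block: grey-painted steel bolt block, fixed to the table, 280 mm long along its y axis, 170 x 330 mm over its dark foot plate; origin at the centre of the foot plate's underside on the table, z up, x pointing away from the robot (front to back), y to the left along the row. Flat deck 72 mm above the table. Three stations stand 90 mm apart along y (+90 left, 0 middle, -90 right): a bolt at x = -48 mm and, behind it, a yellow hinged cap
- bolt_left_top (a point): centre of the top face of the left bolt's hexagon head (24 mm across flats, 14 mm high), 96 mm above the table before it is tapped; moves with the bolt
- bolt_left (a joint): how far the left bolt has gone down, m: 0 at the start. A tight bolt yields less than 1 mm; the one loose bolt slides down 6 mm to its stop under a push of about 3 N and stays down. All three look alike before the tap and which is loose changes every time
- knob_left (a point): centre of the black ball knob, 26 mm across, on the front edge of the left cap; it stands on a 10 mm stem, its centre 34 mm above the hinge line and 60 mm in front of it (toward the robot) when shut, 114 mm above the table; moves with the cap
- hinge_left (a point): middle of the left cap's hinge line, which runs along the block's y axis at x = +64 mm, 80 mm above the table
- cap_left (a joint): opening of the left cap, rad: 0 shut (as it starts), 1.2 at its stop; the front edge rises and swings back, away from the robot. A yellow 64 x 66 mm plate with knob, about 0.18 kg in all, moving freely; it falls shut when let go at any angle
- bolt_middle_top (a point): centre of the top face of the middle bolt's hexagon head (24 mm across flats, 14 mm high), 96 mm above the table before it is tapped; moves with the bolt
- bolt_middle (a joint): how far the middle bolt has gone down, m: 0 at the start. A tight bolt yields less than 1 mm; the one loose bolt slides down 6 mm to its stop under a push of about 3 N and stays down. All three look alike before the tap and which is loose changes every time
- knob_middle (a point): centre of the black ball knob, 26 mm across, on the front edge of the middle cap; it stands on a 10 mm stem, its centre 34 mm above the hinge line and 60 mm in front of it (toward the robot) when shut, 114 mm above the table; moves with the cap
- hinge_middle (a point): middle of the middle cap's hinge line, which runs along the block's y axis at x = +64 mm, 80 mm above the table
- cap_middle (a joint): opening of the middle cap, rad: 0 shut (as it starts), 1.2 at its stop; the front edge rises and swings back, away from the robot. A yellow 64 x 66 mm plate with knob, about 0.18 kg in all, moving freely; it falls shut when let go at any angle
- bolt_right_top (a point): centre of the top face of the right bolt's hexagon head (24 mm across flats, 14 mm high), 96 mm above the table before it is tapped; moves with the bolt
- bolt_right (a joint): how far the right bolt has gone down, m: 0 at the start. A tight bolt yields less than 1 mm; the one loose bolt slides down 6 mm to its stop under a push of about 3 N and stays down. All three look alike before the tap and which is loose changes every time
- knob_right (a point): centre of the black ball knob, 26 mm across, on the front edge of the right cap; it stands on a 10 mm stem, its centre 34 mm above the hinge line and 60 mm in front of it (toward the robot) when shut, 114 mm above the table; moves with the cap
- hinge_right (a point): middle of the right cap's hinge line, which runs along the block's y axis at x = +64 mm, 80 mm above the table
- cap_right (a joint): opening of the right cap, rad: 0 shut (as it starts), 1.2 at its stop; the front edge rises and swings back, away from the robot. A yellow 64 x 66 mm plate with knob, about 0.18 kg in all, moving freely; it falls shut when let go at any angle
- spanner_b_mid (a point): centre of a loose bystander: grey double open-ended spanner, 248 mm long, 53 mm wide, 9 mm thick; to be left alone
- parallel_c_mid (a point): centre of a loose bystander: small dark steel parallel, 18 x 90 x 18 mm, lying in front of the block; to be left alone
- nut_2_mid (a point): centre of a loose bystander: light steel nut, 41 mm across, 29 mm high; to be left alone

How it is judged:
By the outcome, as a careful person would: the job done as asked, in the order asked, and still so for the second after the job is handed in, while the arm keeps its last pose, push and grip.
It also fails if it takes over 42 s, if anything falls off the work surface, if the arm or the gripper's body presses on something with over 40 N, if the wrist force passes 120 N, or if a joint passes its speed limit or range.

## Working session

There is one attempt and no reset: what is moved stays moved. The work goes in short steps, Python scripts to look and compute and a shell command to move; the robot and the scene stay as the last step left them, time stands still between calls to the robot, and variables do not carry over. Pictures are saved under pics/ and viewed, and the job is handed in when it is done.

```bash
mkdir -p pics; ls
python3 - <<'E'
from station import manip, viewer, workorder
import cv2
s=manip.sense(); print(s)
for n in ("scene","top"):
    d=viewer.snapshot(n); print(n,d["fx"],d["fy"],d["cx"],d["cy"],d["k1"],d["origin"],d["attitude"])
    cv2.imwrite(f"pics/{n}0.png",d["img"][:,:,::-1])
E
```

```text
pics
{'t': 0.0, 'q': array([ 9.42536807e-01,  5.28463353e-01,  1.43392845e+00,  9.78898332e-06,
        1.18141166e+00, -1.78520508e-01]), 'qd': array([-3.26695765e-04, -1.60361039e-04, -7.21614293e-04, -3.99422444e-04,
        2.55645983e-03, -5.42707070e-05]), 'tau': array([ 1.22808055e-03, -4.42344689e+01, -1.78028262e+01, -1.75279033e-04,
        8.23911570e-03,  1.29294762e-05]), 'tcp_pos': array([0.27128392, 0.56230062, 0.25532699]), 'tool_rot': array([ 0.15695362,  0.68961316, -0.1583889 ,  0.68899362]), 'force': array([ 0.07046976,  0.26930641, -0.09989249]), 'ft_torque': array([-0.08538047, -0.01147094,  0.00199274]), 'finger_gap': 1.0000536564285076}
scene 465.995018857559 465.995018857559 323.30405047809944 237.58969254998354 0.03594938233850324 [0.1278138  0.44141656 0.64414569] [-0.23792603  0.86895441 -0.42005496  0.10891862]
top 624.6965391735546 624.6965391735546 317.62435899356336 237.4865986588516 0.0003800290414103973 [ 0.27036236 -0.13388121  1.27220906] [ 0.70608282 -0.70272662  0.06256665 -0.06089148]
```

View pics/scene0.png

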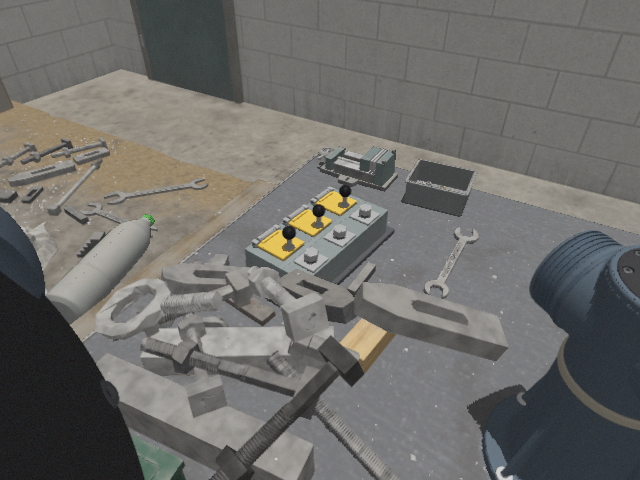

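View pics/top0.png

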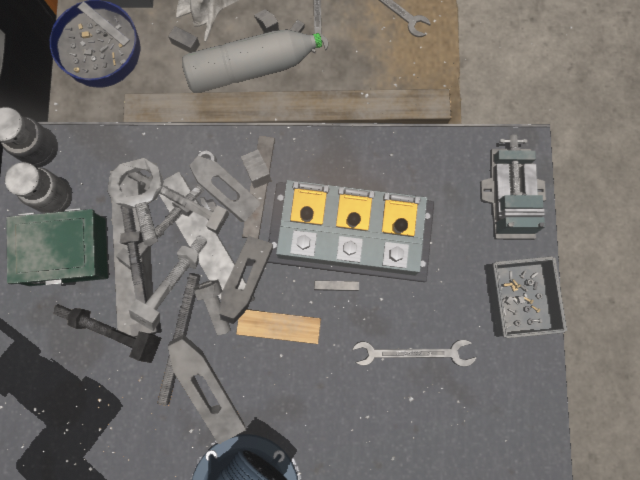

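The scene view shows the block at about (320,235) with three yellow caps and black knobs. In the top view the bolts are at (303,242), (348,249), (396,254) and the knobs at (306,214), (353,220), (401,226). A clutter pile sits to the left.

```bash
cat > h.py <<'E'
import numpy as np, cv2
from scipy.spatial.transform import Rotation as R
def ray(d,u,v):
    x=(u-d["cx"])/d["fx"]; y=(v-d["cy"])/d["fy"]; X,Y=x,y
    for _ in range(20):
        f=1+d["k1"]*(X*X+Y*Y); X,Y=x/f,y/f
    return np.array([X,Y,1.])
def rot(d):
    a=np.array(d["attitude"]); return R.from_quat(a)
def onplane(d,u,v,z):
    r=rot(d).apply(ray(d,u,v)); o=np.array(d["origin"]); return o+r*(z-o[2])/r[2]
def atrange(d,u,v):
    z=np.median(d["range_z"][int(v)-1:int(v)+2,int(u)-1:int(u)+2]); return np.array(d["origin"])+rot(d).apply(ray(d,u,v))*z
def proj(d,p):
    c=rot(d).inv().apply(np.array(p)-d["origin"]); x,y=c[0]/c[2],c[1]/c[2]; f=1+d["k1"]*(x*x+y*y)
    return np.array([d["cx"]+d["fx"]*x*f,d["cy"]+d["fy"]*y*f])
def blobs(m,amin,amax):
    n,l,s,c=cv2.connectedComponentsWithStats(m.astype(np.uint8)); return [(c[i],s[i]) for i in range(1,n) if amin<s[i][4]<amax]
E
python3 - <<'E'
from station import viewer
from h import *
np.set_printoptions(precision=4,suppress=True)
for n,box in (("top",(280,180,430,270)),("scene",(240,170,400,275))):
    d=viewer.snapshot(n); im=d["img"].astype(int); m=np.zeros(im.shape[:2],bool); x0,y0,x1,y1=box; m[y0:y1,x0:x1]=1
    k=(im.max(2)<45)&m
    print(n)
    for c,s in blobs(k,60,400): print("knob",c,s,onplane(d,*c,.114),atrange(d,*c))
    y=(im[:,:,0]>150)&(im[:,:,2]<80)&m
    for c,s in blobs(y,100,3000): print("yel",c,s[4],onplane(d,*c,.085))
    c=d["img"][y0:y1,x0:x1,::-1]; cv2.imwrite(f"pics/{n}_crop.png",cv2.resize(c,None,fx=5,fy=5,interpolation=cv2.INTER_CUBIC))
d=viewer.snapshot("top")
for u,v in ((303,242),(348,249),(396,254)): print(onplane(d,u,v,.096),atrange(d,u,v))
# height map of region round block
for yy in np.arange(0.35,-.25,-.05):
    print(round(yy,2),[ '%3d'%(1000*atrange(d,*proj(d,(xx,yy,0.05)))[2]) for xx in np.arange(.3,.75,.05)])
E
```

```text
top
scene
knob [344.6882 190.6667] [340 185  11  12  93] [ 0.4999 -0.2942  0.114 ] [ 0.4957 -0.2857  0.1201]
knob [317.9706 210.598 ] [313 205  12  12 102] [ 0.5108 -0.2034  0.114 ] [ 0.5062 -0.1957  0.1203]
knob [288.5043 232.7304] [283 226  12  14 115] [ 0.5211 -0.1146  0.114 ] [ 0.5161 -0.1075  0.1207]
[ 0.4692 -0.1083  0.096 ] [ 0.4691 -0.1083  0.0967]
[ 0.4561 -0.1942  0.096 ] [ 0.4564 -0.1943  0.094 ]
[ 0.4469 -0.2856  0.096 ] [ 0.447  -0.2856  0.0953]
0.35 ['  0', ' -1', ' 43', ' 90', ' 91', '  0', '  0', '  0', '  2']
0.3 ['  0', '  3', ' 10', ' 65', ' 50', '  2', '  0', '  2', '  0']
0.25 ['190', ' 76', ' 76', '123', ' 72', '186', ' 76', '  0', '  0']
0.2 ['168', '263', ' 53', ' 26', '216', '  0', '187', '  0', '  0']
0.15 ['  0', '  0', '230', '  0', ' -1', ' 83', ' 49', '  1', '  2']
0.1 ['  1', '  0', ' 73', '213', ' 50', '128', '126', '135', '  1']
0.05 [' 76', '153', ' 51', ' 50', '  0', ' 89', '111', '  0', '  0']
0.0 [' 44', '137', '130', '113', ' 15', ' 89', '  1', ' 40', '  0']
-0.05 [' 43', '  1', '  0', ' 12', ' 12', ' 10', '  0', '  2', '  1']
-0.1 [' 45', '  0', '  0', ' 72', ' 74', ' 78', '  2', '  0', '  3']
-0.15 ['  0', '  1', '  0', ' 71', ' 69', ' 77', '  0', '  0', ' -2']
-0.2 [' -1', '  0', '  0', ' 76', ' 73', ' 78', '  1', '  0', '  0']
```

```bash
ls pics
```

```text
scene0.png
scene_crop.png
top0.png
top_crop.png
```

View pics/top_crop.png

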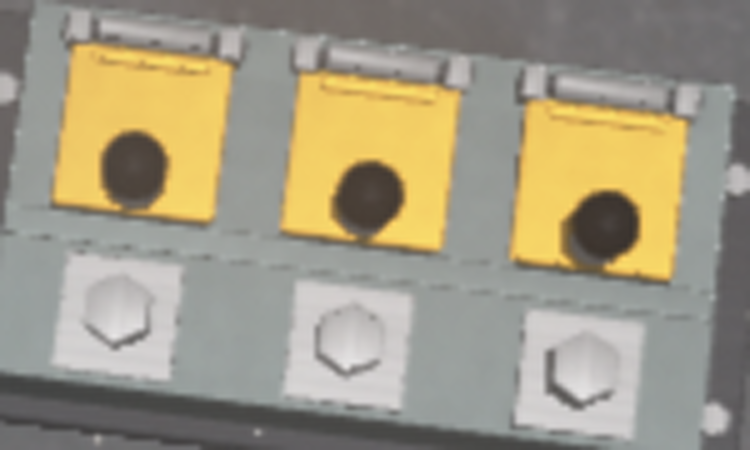

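Run:
```python
from station import viewer
from h import *
np.set_printoptions(precision=4,suppress=True)
d=viewer.snapshot("top"); im=d["img"].astype(int)
hsv=cv2.cvtColor(d["img"],cv2.COLOR_RGB2HSV)
print(im[214,306],im[205,300],im[242,303],im[235,320])
m=np.zeros(im.shape[:2],bool); m[180:250,280:430]=1
for c,s in blobs((im.max(2)<75)&m,30,600): print("dark",c,s,onplane(d,*c,.114),atrange(d,*c))
for c,s in blobs((hsv[:,:,1]>120)&(hsv[:,:,0]<35)&(hsv[:,:,0]>15)&m,100,3000): print("yel",c,s)
```

```text
[81 73 65] [240 201 103] [211 209 208] [151 156 152]
dark [353.5065 219.013 ] [349 214  11  11  77] [ 0.5108 -0.2039  0.114 ] [ 0.508  -0.2031  0.1276]
dark [400.6261 224.6957] [395 219  12  13 115] [ 0.5003 -0.293   0.114 ] [ 0.4978 -0.2912  0.1267]
yel [308.4233 204.6641] [291 189  36  35 893]
yel [353.8764 210.4503] [336 194  36  36 906]
yel [399.2194 215.9713] [382 200  36  36 907]
```

Run:
```python
from station import manip
from h import *
np.set_printoptions(precision=4,suppress=True)
s=manip.sense(); M=R.from_quat(s["tool_rot"]).as_matrix(); print(M)
from station import viewer
d=viewer.snapshot("top")
tool_yaw=np.arctan2(M[1,1],M[0,1]); by=np.arctan2(.993,.116)
t=(by-tool_yaw+np.pi/2)%np.pi-np.pi/2; print("turn",t, tool_yaw,by)
for u,v in ((303.6,242.2),(350,247.6),(397,254)): print(onplane(d,u,v,.096))
z=d["range_z"]; 
# max height in corridor: sample all pixels
P=[]
for v in range(130,440,3):
  for u in range(90,300,3):
    if z[v,u]>0:P.append(atrange(d,u,v))
P=np.array(P); i=np.argsort(-P[:,2])[:8]; print(P[i])
Q=P[(P[:,1]<.02)&(P[:,0]>.35)]; print(Q[np.argsort(-Q[:,2])[:5]])
```

```text
[[-0.0004  0.4348  0.9005]
 [-0.0005  0.9005 -0.4348]
 [-1.     -0.0006 -0.0001]]
turn 0.33352960004594245 1.1209760735089598 1.4545056735549022
[ 0.4688 -0.1095  0.096 ]
[ 0.4588 -0.198   0.096 ]
[ 0.4469 -0.2875  0.096 ]
[[0.3238 0.1451 0.27  ]
 [0.3191 0.1402 0.2695]
 [0.3285 0.1601 0.2686]
 [0.3285 0.1553 0.2686]
 [0.3238 0.1503 0.2685]
 [0.3144 0.1402 0.2685]
 [0.3144 0.1355 0.2682]
 [0.3191 0.1454 0.2681]]
[[ 0.3521  0.0183  0.1519]
 [ 0.3523  0.0132  0.15  ]
 [ 0.3524  0.0079  0.1492]
 [ 0.3525 -0.0028  0.1487]
 [ 0.3525  0.0027  0.1482]]
```

```bash
python3 -m crank '[0,0,0,60,0, 0,0,0,120,0, 0,17,-58,120,0.04, 0,34,-116,120,0.08, 0,51,-174,120,0.12, 0,68,-232,120,0.16, 0,85,-290,120,0.20, 0,102,-348,120,0.25, 0,119,-406,120,0.29, 0,136,-464,120,0.334]'
```

```text
t: 1.6
tcp_pos: [0.4079, 0.097, 0.3767]
tool_rot: [0.04, 0.705, -0.04, 0.706]
force: [0.9, 1.3, 0.2]
finger_gap: -0.001
```

```bash
python3 -m crank '[0,17,-58,0,0, 0,34,-116,0,0, 0,51,-174,-30,0, 0,61,-206,-80,0, 0,61,-206,-140,0, 0,61,-206,-200,0, 0,61,-206,-220,0, 0,61,-206,-220,0]'
python3 - <<'E'
from station import viewer,manip
from h import *
np.set_printoptions(precision=4,suppress=True)
s=manip.sense(); print(s["tcp_pos"],s["force"]); M=R.from_quat(s["tool_rot"]).as_matrix(); print(M)
for n in ("scene","wrist"):
    d=viewer.snapshot(n); cv2.imwrite(f"pics/{n}1.png",d["img"][:,:,::-1])
E
```

```text
t: 2.6
tcp_pos: [0.4678, -0.1068, 0.1548]
tool_rot: [0.042, 0.707, -0.04, 0.705]
force: [0.6, 0.2, 0.6]
finger_gap: 0.0
[ 0.4678 -0.1068  0.1548] [0.6392 0.2298 0.6091]
[[-0.0038  0.1157  0.9933]
 [ 0.0018  0.9933 -0.1157]
 [-1.      0.0014 -0.0039]]
```

View pics/wrist1.png

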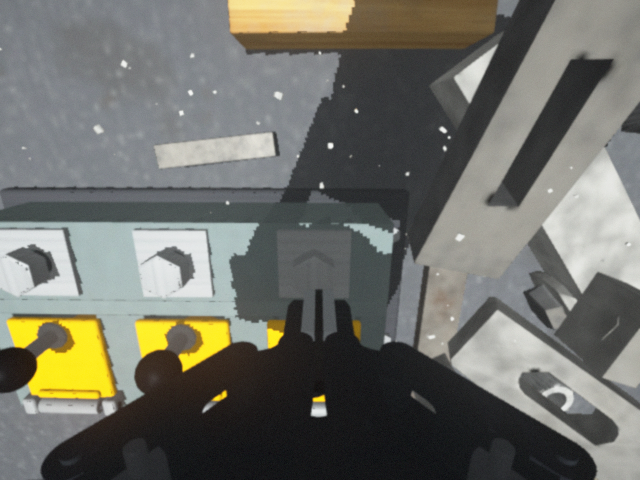

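View pics/scene1.png

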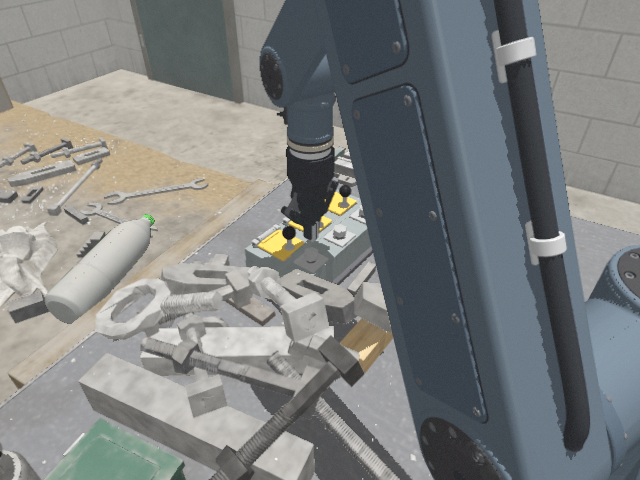

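The wrist view shows the closed fingers (about (318,310)) in line with the left bolt at (315,265), and clear of the knob. Going down.

```bash
python3 -m crank '[0,1,-1,-20,0, 0,1,-1,-30,0, 0,1,-1,-30,0]'; python3 -m crank '[0,0,0,-2,0]';python3 -m crank '[0,0,0,-2,0]'
```

```text
t: 3.08
tcp_pos: [0.4698, -0.1082, 0.1267]
tool_rot: [0.041, 0.706, -0.041, 0.706]
force: [0.3, 0.4, 1.1]
finger_gap: -0.002
t: 3.2
tcp_pos: [0.4703, -0.1084, 0.1251]
tool_rot: [0.041, 0.705, -0.041, 0.707]
force: [-0.1, -0.4, 0.0]
finger_gap: -0.001
t: 3.32
tcp_pos: [0.4701, -0.1083, 0.1228]
tool_rot: [0.041, 0.706, -0.041, 0.706]
force: [-0.0, -0.2, 0.7]
finger_gap: 0.0
```

```bash
python3 -m crank '[0,0,0,-1,0]'; python3 -m crank '[0,0,0,-1,0]';python3 -m crank '[0,0,0,-1,0]'
```

```text
t: 3.45
tcp_pos: [0.4698, -0.1082, 0.1215]
tool_rot: [0.041, 0.706, -0.041, 0.706]
force: [0.4, 0.3, -0.1]
finger_gap: 0.001
t: 3.58
tcp_pos: [0.4698, -0.1082, 0.1207]
tool_rot: [0.041, 0.706, -0.041, 0.706]
force: [-2.0, 1.6, 11.9]
finger_gap: 0.003
t: 3.7
tcp_pos: [0.4698, -0.1082, 0.1206]
tool_rot: [0.041, 0.706, -0.041, 0.706]
force: [-3.0, 1.4, 19.4]
finger_gap: -0.0
```

Left bolt is tight (19 N without any drop). Middle next.

```bash
python3 -m crank '[0,0,0,30,0, 0,-6,-45,30,0, 0,-11,-90,30,0, 0,-11,-90,10,0, 0,-11,-90,3,0, 0,-11,-90,3,0]'; python3 -m crank '[0,0,0,-1,0]';python3 -m crank '[0,0,0,-1,0]';python3 -m crank '[0,0,0,-1,0]'
```

```text
t: 4.45
tcp_pos: [0.4582, -0.1975, 0.1218]
tool_rot: [0.041, 0.706, -0.04, 0.705]
force: [0.9, -0.3, -0.5]
finger_gap: -0.0
t: 4.58
tcp_pos: [0.4589, -0.1977, 0.1216]
tool_rot: [0.04, 0.706, -0.041, 0.706]
force: [-0.3, -0.5, -0.9]
finger_gap: -0.001
t: 4.7
tcp_pos: [0.459, -0.1978, 0.1207]
tool_rot: [0.04, 0.706, -0.041, 0.706]
force: [-0.7, 1.2, 1.0]
finger_gap: 0.005
t: 4.82
tcp_pos: [0.459, -0.1979, 0.1197]
tool_rot: [0.041, 0.706, -0.041, 0.706]
force: [0.5, 1.4, 2.1]
finger_gap: -0.002
```

```bash
python3 -m crank '[0,0,0,-1,0]';python3 -m crank '[0,0,0,-1,0]';python3 -m crank '[0,0,0,-1,0]';python3 -m crank '[0,0,0,-1,0]'
```

```text
t: 4.95
tcp_pos: [0.459, -0.198, 0.1186]
tool_rot: [0.041, 0.706, -0.041, 0.706]
force: [-0.1, 0.8, 1.4]
finger_gap: 0.0
t: 5.08
tcp_pos: [0.4589, -0.1981, 0.1174]
tool_rot: [0.041, 0.706, -0.041, 0.706]
force: [-0.2, 0.8, 1.4]
finger_gap: -0.0
t: 5.2
tcp_pos: [0.4588, -0.1982, 0.1163]
tool_rot: [0.041, 0.706, -0.041, 0.706]
force: [1.4, 1.1, 2.3]
finger_gap: -0.005
t: 5.32
tcp_pos: [0.4588, -0.1982, 0.1153]
tool_rot: [0.041, 0.706, -0.041, 0.706]
force: [0.9, 0.8, 1.4]
finger_gap: -0.001
```

```bash
python3 -m crank '[0,0,0,-1,0]';python3 -m crank '[0,0,0,-1,0]'
```

```text
t: 5.45
tcp_pos: [0.4588, -0.1983, 0.115]
tool_rot: [0.041, 0.706, -0.041, 0.706]
force: [-0.8, 2.8, 14.9]
finger_gap: 0.002
t: 5.58
tcp_pos: [0.4588, -0.1982, 0.1149]
tool_rot: [0.041, 0.706, -0.041, 0.706]
force: [-2.6, 2.5, 22.7]
finger_gap: -0.003
```

The middle bolt dropped 6 mm at about 2 N and then hit its stop, so it is the loose one. Rising over its knob with the jaws open.

```bash
python3 -m crank '[0,0,0,50,0, 0.65,0,0,75,0, 0.65,52,-6,75,0, 0.65,52,-6,75,0, 0.65,52,-6,75,0]'
python3 - <<'E'
from station import viewer,manip
from h import *
np.set_printoptions(precision=4,suppress=True)
s=manip.sense(); print(s["tcp_pos"],s["force"])
d=viewer.snapshot("wrist"); cv2.imwrite("pics/wrist2.png",d["img"][:,:,::-1])
for p in [(.5107,-.2037,.114),(.459,-.198,.09),(.4692,-.109,.096),(.4475,-.287,.096),(.5003,-.2935,.114)]: print(proj(d,p))
d=viewer.snapshot("scene"); cv2.imwrite("pics/scene2.png",d["img"][:,:,::-1])
E
```

```text
t: 6.2
tcp_pos: [0.5096, -0.2037, 0.1875]
tool_rot: [0.041, 0.707, -0.04, 0.705]
force: [-0.3, -0.6, -0.1]
finger_gap: 0.651
[ 0.5096 -0.2037  0.1875] [-0.2665 -0.5655 -0.104 ]
[317.1655 268.7767]
[316.7132 179.257 ]
[459.2338 180.7565]
[173.4896 179.0404]
[172.6765 268.7105]
```

View pics/wrist2.png

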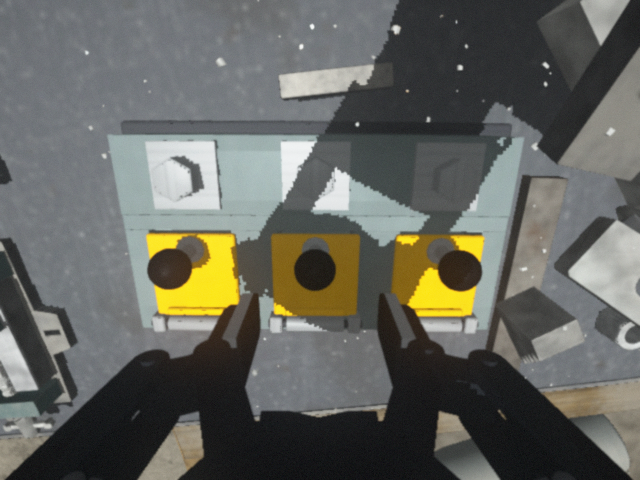

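View pics/scene2.png

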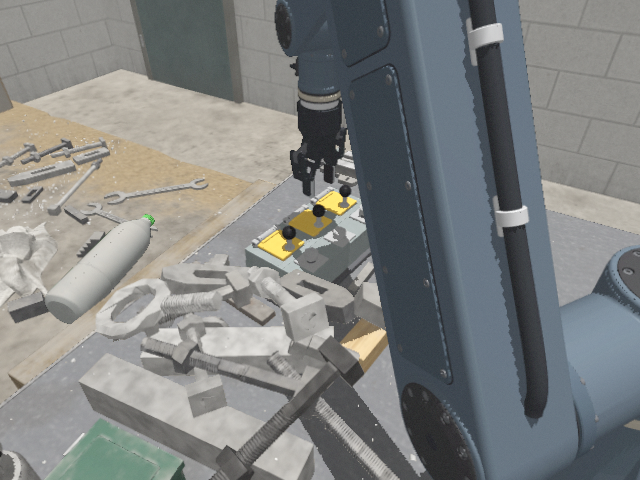

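The wrist view shows the middle knob at (315,269), which agrees with the predicted (317,269), centred between the jaws (columns 240 to 395). The neighbouring knobs are clear at (169,270) and (460,270).

```bash
python3 -m crank '[0.65,0,0,-40,0, 0.65,0,0,-69,0, 0.65,0,0,-69,0, 0.65,0,0,-69,0]'; python3 -m crank '[0,0,0,0,0, 0,0,0,0,0, 0,0,0,0,0, 0,0,0,0,0]' 30
python3 - <<'E'
from station import viewer,manip
from h import *
d=viewer.snapshot("wrist"); cv2.imwrite("pics/wrist3.png",d["img"][:,:,::-1])
E
```

```text
t: 6.8
tcp_pos: [0.5107, -0.2044, 0.1199]
tool_rot: [0.041, 0.706, -0.041, 0.706]
force: [0.2, -0.6, 0.4]
finger_gap: 0.652
t: 7.3
tcp_pos: [0.5112, -0.2061, 0.1209]
tool_rot: [0.039, 0.705, -0.042, 0.707]
force: [-2.7, -4.6, 2.7]
finger_gap: 0.28
```

View pics/wrist3.png

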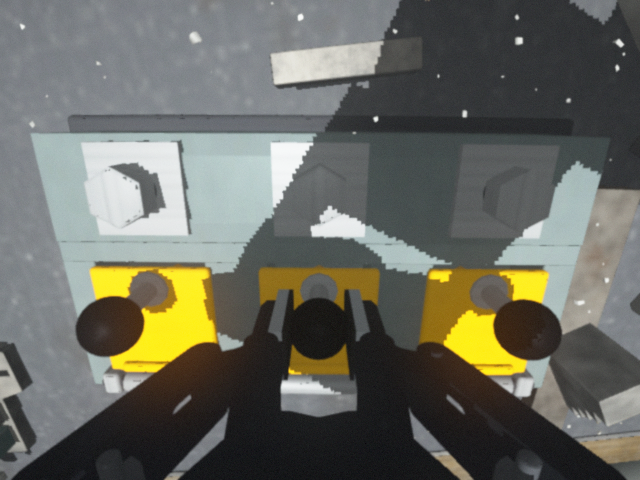

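Grip closed at 0.28 (24 mm) on the 26 mm ball. Trial lift along the arc first.

```bash
python3 -m crank '[0,2,-1,3,0, 0,4,-2,6,0, 0,6,-2,8,0, 0,8,-2,11,0, 0,8,-2,11,0]'
python3 - <<'E'
from station import viewer,manip
from h import *
d=viewer.snapshot("wrist"); cv2.imwrite("pics/wrist4.png",d["img"][:,:,::-1])
print(manip.sense()["finger_gap"])
E
```

```text
t: 7.98
tcp_pos: [0.5184, -0.2069, 0.1306]
tool_rot: [0.04, 0.706, -0.041, 0.706]
force: [-4.1, -5.9, -1.9]
finger_gap: 0.284
0.2819082689017438
```

View pics/wrist4.png

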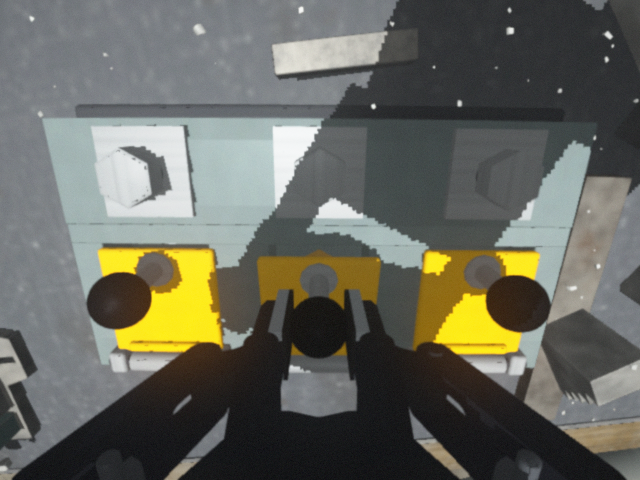

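The knob stays between the pads at (319,325) and the cap's front edge is rising; the other two caps are still shut. Continuing the arc.

```bash
python3 -m crank '[0,3,-1,3,0, 0,5,-2,5,0, 0,7,-2,7,0, 0,10,-2,10,0, 0,13,-3,12,0, 0,16,-3,13,0, 0,19,-3,15,0, 0,22,-4,17,0, 0,22,-4,17,0]'
```

```text
t: 9.15
tcp_pos: [0.5411, -0.2099, 0.1474]
tool_rot: [0.041, 0.706, -0.041, 0.706]
force: [-1.5, -1.0, -2.3]
finger_gap: 0.28
```

```bash
python3 -m crank '[0,3,0,1,0, 0,6,-1,3,0, 0,9,-1,4,0, 0,13,-1,5,0, 0,16,-2,5,0, 0,20,-2,6,0, 0,23,-3,7,0, 0,23,-3,7,0, 0,23,-3,7,0]'
python3 - <<'E'
from station import viewer,manip
from h import *
for n in ("wrist","scene","top"):
  d=viewer.snapshot(n); cv2.imwrite(f"pics/{n}5.png",d["img"][:,:,::-1])
s=manip.sense();print(s["finger_gap"],s["force"])
p=R.from_quat(s["tool_rot"]).apply([.006,0,0])+s["tcp_pos"]; dx=(p-[.5068,-.2031,0])@[.993,-.116,0]; print(p,dx, np.arctan2(p[2]-.08,.064-dx)-np.arctan2(34,60))
E
```

```text
t: 10.28
tcp_pos: [0.5636, -0.2127, 0.1541]
tool_rot: [0.041, 0.706, -0.041, 0.706]
force: [-2.0, 2.3, -0.1]
finger_gap: 0.283
0.2796807707606892 [-3.52753969  3.08404587 -0.482584  ]
[ 0.56350304 -0.21267238  0.14808753] 0.05741651413976416 0.958855466875147
```

View pics/wrist5.png

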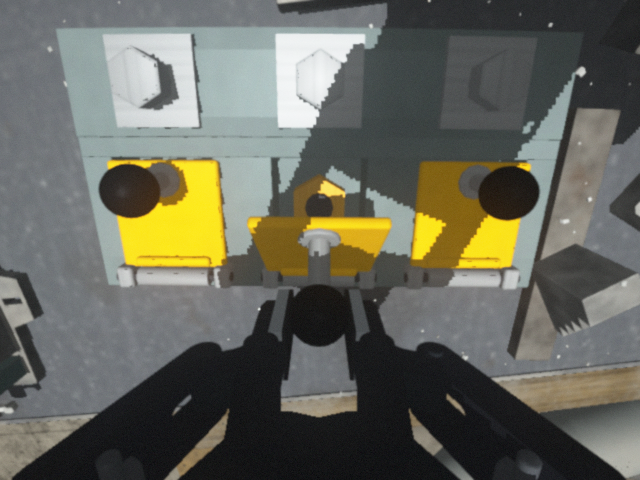

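View pics/scene5.png

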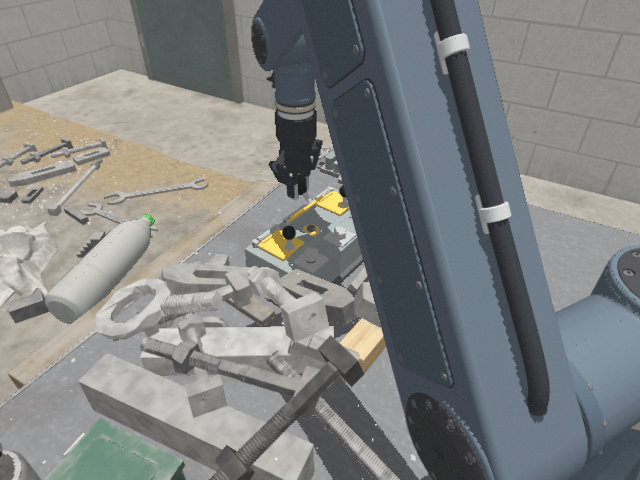

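View pics/top5.png

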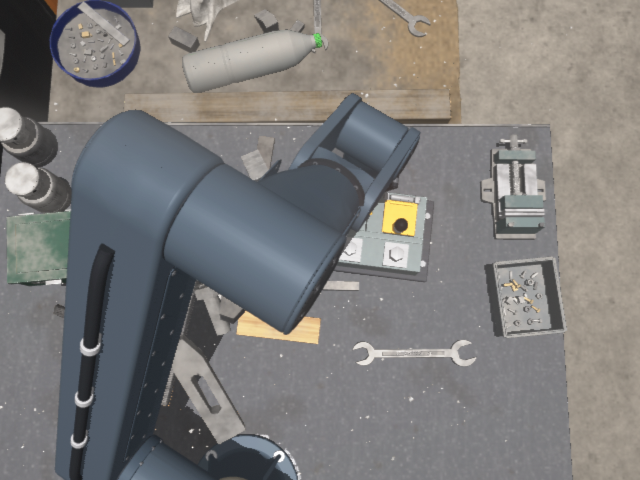

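The wrist view shows the middle cap standing steeply open (front edge at row 225), its knob held at (320,315), and the left and right caps shut. The top view shows the spanner at (415,353) and the parallel at (338,286) where they were. The knob position gives an opening of about 0.96 of 1.2 rad, with contact forces of a few newtons.

```bash
python3 -m crank '[0,0,0,0,0, 0,0,0,0,0, 0,0,0,0,0, 0,0,0,0,0]' 30 && python3 -c "
from station import workorder; print(workorder.sign_off())"
```

```text
t: 10.92
tcp_pos: [0.5636, -0.2127, 0.1541]
tool_rot: [0.041, 0.706, -0.041, 0.706]
force: [-1.3, 4.5, -0.7]
finger_gap: 0.278
the job is handed in; nothing more can be done
None
```

The loose bolt was the middle one. I lifted the cap behind it to about 0.96 of 1.2 rad, and the gripper was still holding it by the knob when I handed the job in at 10.9 s.

- **Bolts:** The left bolt held at about 19 N without dropping. The middle one slid down 6 mm at about 2 N and then hit its stop at about 23 N. I didn't tap the right bolt, since only one was loose.
- **Last checks:** The opening is worked out from the tool position; the last wrist picture shows the middle cap standing steeply open. The arm was steady, with 1–5 N on the tool. In the same picture the left and right caps are shut.
- **Bystanders:** The spanner and the parallel look unmoved in the last top view. I never picked the nut out in any picture, so I can't say whether it moved, but nothing in the force readings suggested a stray contact.
- **One disagreement:** The gripper reads 24 mm open on a 26 mm ball, so it may be gripping slightly off centre. It did not slip at any point in the lift.

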